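Hold the belt sander's tension arm wound back for a belt change

TASK

The bench sander is waiting for a new belt. Swing its folded steadying leg (yellow peg) out sideways until it clicks into its end position, then take the tension arm by its red handle, wind it against its spring all the way to its stop and keep holding it there with the fingers: the job finishes while you are still holding it. Leave the other things on the table where they are.

Things in the scene. Friction and masses are not known exactly. Their poses are not given: they have to be found in the camera images.
- sander: green bench edge sander, belt off, fixed (all sizes in mm). Origin: centre of its underside, on the table; at yaw 0 its x points away from the robot, y to the robot's left. Casing 200 (x) x 240 (y), deck 55 high. On it a black drive drum (68 diameter, top 143, at x -30, y 75), a steel platen (top 130, x -62, y -15 to 45) and, at -y, the tension arm. The steadying leg is at the +y side
- tension_pivot (a point): vertical pivot axis of the tension arm, at x 50, y -30, z 80 in the sander's frame
- tension_arm (a joint): rad. Steel bar (22 wide, z 72 to 84) with a black idler roller (36 diameter, top 144) at 88 from the pivot and the red handle at 150. 0 = sprung home, where it starts; the bar then points 120 degrees clockwise of the sander's +x (to -x, -y). Grows CLOCKWISE seen from above; 0.8 = hard stop. Spring force at the handle about 3.3 N at 0, 8 N at 0.8
- handle_mid (a point): middle of the grippable height of the red handle, 122 above the table, on its axis; 150 from the pivot axis
- red_handle: upright red round handle, 20 diameter, from z 84 (top of the bar) to z 148, a sleeve that spins freely on its pin at the end of the tension arm. Its origin lies on the handle's axis at table height
- leg_hinge (a point): vertical hinge axis of the steadying leg, at x 20, y 175, z 25 in the sander's frame
- steady_leg (a joint): rad. Dark steel bar (24 wide, z 16 to 30, 122 long from the hinge). 0 = folded, pointing to the sander's -x beside the casing (peg 55 from it); grows CLOCKWISE seen from above; 1.55 = fully out at its hard stop, pointing to the sander's +y. Starts at 0 to 0.35. Swings lightly; near 1.3 rad a sprung detent resists (about 4 N at the peg), past 1.4 it pulls it into the stop and keeps it there
- peg_mid (a point): on the axis of the leg's upright yellow peg (16 diameter, z 29 to 95, 100 from the hinge axis), 70 above the table
- blank_a: turned pale-wood figure blank, 110 tall, 54 across, standing in front of the sander (sizes in mm, origin: underside). Bystander, not to be moved
- blank_b: turned brown-wood figure blank, 110 tall, 60 across, standing to the right of the sander, at its back corner (sizes in mm, origin: underside). Bystander, not to be moved
- slice: flat wood slice, 80 diameter, 22 thick, lying to the right of the sander (sizes in mm, origin: underside). Bystander, not to be moved
- cork_block: cork sanding block 50 x 85 x 30, lying on the sander's deck (sizes in mm, origin: underside). Bystander, not to be moved
- red_cup: closed red tumbler, 80 diameter, 120 tall, standing behind the sander (sizes in mm, origin: underside). Bystander, not to be moved
- glass_jar: green glass bottle, 60 diameter, 140 tall, standing behind the sander (sizes in mm, origin: underside). Bystander, not to be moved
- gouge: hand tool with a dark wooden handle lying in front of the sander (sizes in mm, origin: underside). Bystander, not to be moved

How it is judged:
By the outcome, as a careful person would: the job done as asked, in the order asked, and still so for the second after the job is handed in, while the arm keeps its last pose, push and grip.
It also fails if it takes over 51 s, if anything falls off the work surface, if the arm or the gripper's body presses on something with over 40 N, if the wrist force passes 120 N, or if a joint passes its speed limit or range.

ROBOT

A 6-joint arm with a two-finger parallel gripper is mounted at the origin on the work surface. World frame = base frame: x ahead of the robot, y to its left, z up, the work surface at z = 0. Lengths are in mm, angles in rad, forces in N, time in s.
With the tool pointing down it reaches from about 300 to 825 mm from the base axis. Payload 5.4 kg.
Tool frame: the origin (TCP) lies between the finger pads; the fingertips stand 17 mm ahead of it and the grasp point (between the pads) lies 2 mm behind it; z points along the fingers, y is the line along which they close (so a half turn about z gives the same grasp; the last joint's range is limited). The gripper opens to 92 mm and grips with 3 to 60 N. Pads are 20 mm wide; open, the fingers measure 128 mm over their backs; the gripper's body (75 mm by 189 mm) begins 69 mm behind the grasp point.
Start: joints at [-1.363, 0.158, 1.597, -0, 1.386, -0.21], TCP at [233.282, -525.534, 231.601] pointing down, gripper open.
Joint ranges: [-2.91, 2.91], [-0.94, 2.29], [0.18, 2.7], [-1.29, 4.43], [0.17, 2.64], [-3, 3]. Speed limits (rad/s): [2.57, 2.57, 3.14, 3.14, 3.14, 3.14].

INTERFACE

Orientations are given as a 3x3 rotation matrix whose columns are the frame's x, y, z axes.
In Python, from cell import get_state, camera, hand_in gives the robot as it stands. The module is installed in compiled form; this text tells all that it offers.
- The arm moves only by the tool apply_moves, never from a script. Its argument "commands" is a list of rows, each a list of 7 numbers: the closure, from 0 (fully open) to 1 (shut), then the shift along the tool's x, y, z in cm, then the turn, a rotation vector about the tool's x, y, z in degrees. A call has 1 to 20 rows; each row is the pose to reach, as a shift and turn from the pose commanded when the call began, along the tool's axes at that moment; what a row does not reach only later rows make up. A row lasts 1/10 s, in which the tool goes at most 50 mm and 8.59 degrees, less where a joint would pass 70% of its speed; a pose out of reach is approached as far as the arm can. A call with a gripper value outside its range is refused whole. The fingers move at their own pace and stop on an object; "force" is the grip in N (left out, the last holds). Time passes only in rows, so rows that repeat a pose let the fingers close. It gives the time, the measured TCP pose, the force, the opening and the grip force at its end, in the units of the state.
- get_state(): the state, without advancing time (a new reading comes with each control period).
- camera(name): name is "scene" or "top"; returns a dict with "frame" (384x512x3 uint8, red, green, blue), "range_z" (384x512 float32, mm along the optical axis (not along the pixel's ray), 0 where there is no reading), "fx", "fy", "cx", "cy" (pixels), "dist" ([k1, k2, p1, p2, k3] as OpenCV has them; the pictures are not rectified), "pose" (4x4, takes a point from camera to world coordinates). Camera axes: x right, y up, looking along -z (the intrinsics and any distortion apply to the point x, -y, -z); pixel columns grow to the right and rows downward; lengths in mm; the calibration is good to about 2 mm. A picture is of the moment at which its call begins.
- hand_in(): hands the job in; it is judged then, once.
The state is a dict: "t": time; "joint_positions": joint angles; "dq": joint speeds; "joint_efforts": joint torques, N m; "position": TCP position; "tool_rot": TCP orientation; "contact_force": force on the tool from outside, world axes, zero at the start; "ft_torque": the same for the moment, N m; "opening": finger opening in mm; "finger_force": force on a finger pad.
Only numpy, scipy, OpenCV 4.12 (cv2) and the standard library are available. Lean on these libraries where they do the work, as an engineer would, in place of code of your own. Each camera call takes 0.05 s, during which the arm holds its last target. There are 200 camera calls.

## Working session

There is one attempt and no reset: what is moved stays moved. The work goes in short steps, Python scripts to look and compute and a tool call to move; the robot and the scene stay as the last step left them, time stands still between calls to the robot, and variables do not carry over. Pictures are saved under pics/ and viewed, at most 10 in all, crops included, and the job is handed in when it is done.

Besides the shell and the picture viewer there is one more tool, called after "Emit:" as a command line: name --pt "numbers of a row" for each row, then --argument value for the rest. apply_moves: Moves the arm, as the interface text tells. Its arguments: {"type":"object","properties":{"commands":{"type":"array","items":{"type":"array","items":{"type":"number"}}},"force":{"type":"number"}},"required":["commands"]}

```bash
mkdir -p pics; cat > h.py <<'E'
import numpy as np, cv2, pickle
from cell import get_state, camera
def cloud(c):
    h,w=c["range_z"].shape
    u,v=np.meshgrid(np.arange(w),np.arange(h))
    p=np.stack([u,v],-1).reshape(-1,1,2).astype(np.float64)
    K=np.array([[c["fx"],0,c["cx"]],[0,c["fy"],c["cy"]],[0,0,1]])
    n=cv2.undistortPoints(p,K,np.array(c["dist"],float)).reshape(h,w,2)
    z=c["range_z"].astype(float)
    P=np.stack([n[...,0]*z,-n[...,1]*z,-z],-1)
    T=np.array(c["pose"])
    W=P@T[:3,:3].T+T[:3,3]; W[z<=0]=np.nan
    return W
E
python3 - <<'E'
from h import *
ims=[]
for n in("scene","top"):
    c=camera(n); pickle.dump(c,open(n+".pkl","wb"))
    print(n,np.round(c["pose"],2).tolist(),c["fx"])
    cv2.imwrite(f"pics/{n}0.png",cv2.resize(c["frame"][...,::-1],(800,600)))
s=get_state();print(s["t"],s["tool_rot"],s["position"],s["opening"])
E
```

```text
scene [[-0.78, -0.41, 0.48, 1120.91], [0.63, -0.48, 0.61, 622.55], [-0.02, 0.77, 0.63, 835.32], [0.0, 0.0, 0.0, 1.0]] 476.19159411505814
top [[0.01, 0.99, -0.16, 469.68], [-1.0, 0.0, -0.02, -75.48], [-0.02, 0.16, 0.99, 907.49], [0.0, 0.0, 0.0, 1.0]] 349.54873384763357
0.1 [[ 9.13968850e-01  4.05784218e-01 -3.29283981e-04]
 [ 4.05784175e-01 -9.13967393e-01  1.67545642e-03]
 [ 3.78918952e-04 -1.66493321e-03 -9.99998542e-01]] [ 233.20182943 -525.01025328  230.71784832] 91.94766276178439
```

View pics/scene0.png

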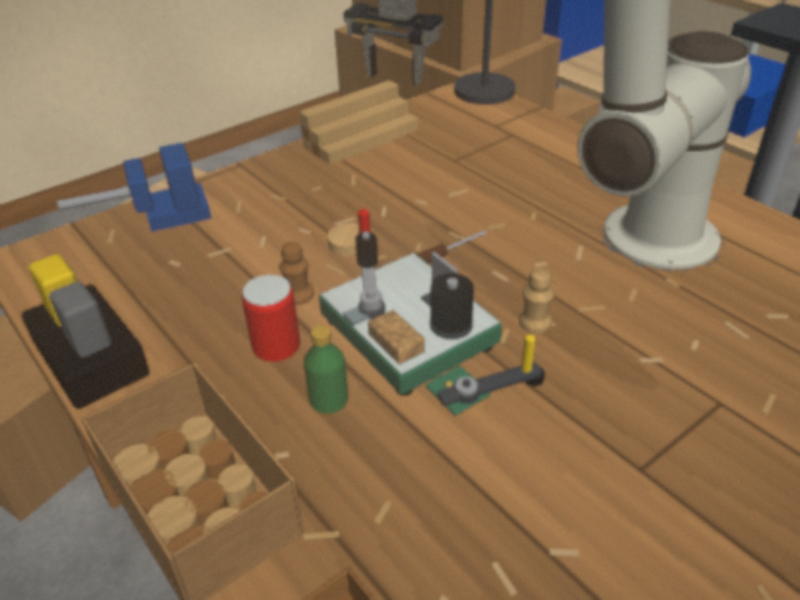

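View pics/top0.png

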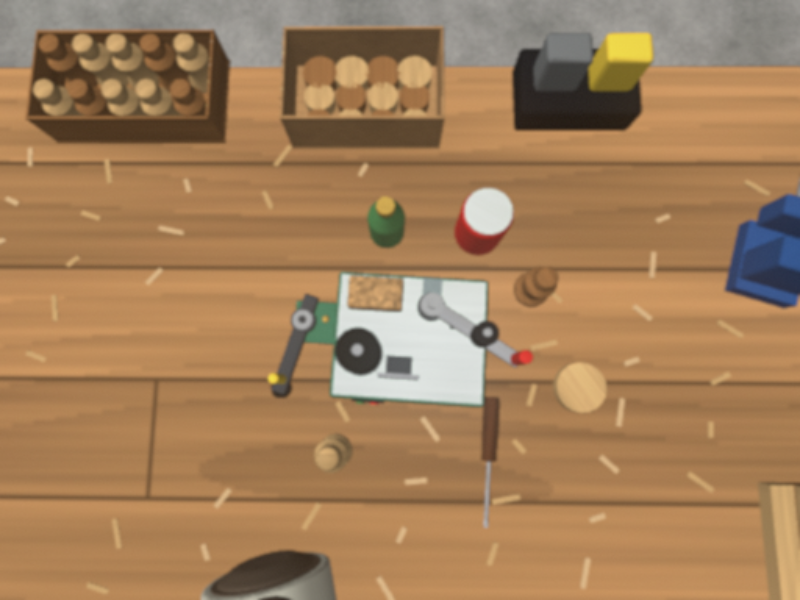

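The top view shows the peg at (273,379), hinge (303,320), arm pivot (432,306) and red handle (524,357). The scene view shows the peg at (529,353) and the handle at (363,220). The brown blank is at (540,285) in the top view, with the slice at (581,387).

```bash
python3 - <<'E'
from h import *
D={n:pickle.load(open(n+".pkl","rb")) for n in("scene","top")}
for n,c in D.items():
    W=cloud(c); hsv=cv2.cvtColor(c["frame"],cv2.COLOR_RGB2HSV); H,S,V=hsv[...,0].astype(int),hsv[...,1],hsv[...,2]
    reg=(W[...,0]>350)&(W[...,0]<800)&(abs(W[...,1]+80)<330)
    for nm,m,zl,zh in(("yellow",(H>22)&(H<34)&(S>170)&(V>120),35,110),("red",((H<6)|(H>174))&(S>150)&(V>90),86,160),
         ("deck",(S<60)&(V>150),45,65),("green",(H>60)&(H<95)&(S>80),40,62)):
        q=reg&m&(W[...,2]>zl)&(W[...,2]<zh)
        k,L,st,_=cv2.connectedComponentsWithStats(q.astype(np.uint8))
        for i in range(1,k):
            if st[i,4]>7:
                P=W[L==i]; print(n,nm,st[i].tolist(),"mean",P.mean(0).round(1),"min",P.min(0).round(0),"max",P.max(0).round(0))
                if nm=="deck" and st[i,4]>500:
                    r=cv2.minAreaRect(P[:,:2].astype(np.float32)); print("  rect",r)
    # named pixels
    if n=="top":
        for nm,(u,v) in dict(pivot=(432,306),hinge=(303,320),drum=(357,350),roller=(485,332),blank_a=(332,452),blank_b=(540,280),slice=(581,387),peg=(273,379),handle=(524,357),gouge=(490,430),cup=(488,212)).items():
            print(nm,np.nanmedian(W[int(v*.64)-1:int(v*.64)+2,int(u*.64)-1:int(u*.64)+2].reshape(-1,3),0).round(1))
E
```

```text
scene yellow [335, 215, 7, 23, 120] mean [490.  111.4  69.4] min [480. 103.  35.] max [496. 116.  95.]
scene red [230, 134, 7, 14, 77] mean [ 519.1 -249.7  133.5] min [ 507. -260.  112.] max [ 526. -243.  150.]
scene red [156, 186, 32, 21, 322] mean [ 748.3 -184.2  101.4] min [ 703. -220.   86.] max [ 776. -170.  115.]
scene deck [227, 163, 92, 76, 1921] mean [538.7 -89.4  54.2] min [ 448. -213.   49.] max [651.  24.  64.]
  rect ((548.3822631835938, -97.54716491699219), (235.93560791015625, 194.39718627929688), 86.70228576660156)
scene deck [206, 177, 26, 24, 341] mean [ 608.4 -188.4   54.1] min [ 557. -220.   49.] max [ 640. -144.   64.]
scene green [256, 209, 64, 35, 223] mean [558.8  22.5  47.5] min [466.  13.  40.] max [654.  29.  54.]
top yellow [172, 240, 8, 5, 29] mean [484.2 105.7  93.2] min [480.  99.  82.] max [489. 113.  96.]
top red [294, 134, 29, 22, 133] mean [ 705.2 -198.1  101.3] min [ 694. -236.   86.] max [ 743. -173.  113.]
top red [328, 225, 13, 8, 83] mean [ 514.7 -251.1  138.6] min [ 507. -262.  100.] max [ 522. -245.  151.]
top deck [212, 175, 100, 84, 5132] mean [ 538.8 -109.5   55.1] min [ 449. -217.   49.] max [652.  25.  65.]
  rect ((550.4420166015625, -95.52449035644531), (233.75868225097656, 193.58328247070312), 86.64847564697266)
top deck [228, 176, 8, 1, 8] mean [648.6 -19.8  55.7] min [648. -29.  54.] max [649. -11.  57.]
pivot [ 595.5 -127.8   94.4]
hinge [579.9  76.4  41.3]
drum [523.2 -19.5 142.5]
roller [ 550.7 -199.1  141. ]
blank_a [381.2  16.5 106.5]
blank_b [ 631.9 -287.9  105.7]
slice [ 476.5 -367.8   21.2]
peg [484.4 108.8  94.3]
handle [ 515.5 -251.3  146.7]
gouge [ 407.6 -221.8   24.2]
cup [ 734.  -211.3  118.9]
```

```bash
cat >> h.py <<'E'
from scipy.spatial.transform import Rotation as Ro
def rel(targets,R=None,p=None):
    "targets: (x,y,z,yaw_of_tool_y deg) -> shift cm, rotvec deg in current tool axes"
    s=get_state(); R=np.array(s["tool_rot"]) if R is None else R; p=np.array(s["position"]) if p is None else p
    for x,y,z,a in targets:
        a=np.radians(a); Y=np.array([np.cos(a),np.sin(a),0]); Z=np.array([0,0,-1.]); G=np.column_stack([np.cross(Y,Z),Y,Z])
        print((R.T@(np.array([x,y,z])-p)/10).round(2).tolist(), np.degrees(Ro.from_matrix(R.T@G).as_rotvec()).round(1).tolist())
def stat():
    s=get_state(); print(s["t"],"pos",np.round(s["position"],1),"yaw_y",np.degrees(np.arctan2(s["tool_rot"][1][1],s["tool_rot"][0][1])).round(1),"F",np.round(s["contact_force"],1),"open",round(s["opening"],1),"ff",s["finger_force"])
E
python3 -c "
from h import *
rel([(485,106,200,73.4)])"
```

```text
[48.62, -47.45, 3.17] [-0.0, -0.1, -139.5]
```

Emit:
apply_moves --pt "0.5 48.6 -47.5 3.2 0 0 -139.5" --pt "0.5 48.6 -47.5 3.2 0 0 -139.5" --pt "0.5 48.6 -47.5 3.2 0 0 -139.5" --pt "0.5 48.6 -47.5 3.2 0 0 -139.5" --pt "0.5 48.6 -47.5 3.2 0 0 -139.5" --pt "0.5 48.6 -47.5 3.2 0 0 -139.5" --pt "0.5 48.6 -47.5 3.2 0 0 -139.5" --pt "0.5 48.6 -47.5 3.2 0 0 -139.5" --pt "0.5 48.6 -47.5 3.2 0 0 -139.5" --pt "0.5 48.6 -47.5 3.2 0 0 -139.5" --pt "0.5 48.6 -47.5 3.2 0 0 -139.5" --pt "0.5 48.6 -47.5 3.2 0 0 -139.5" --pt "0.5 48.6 -47.5 3.2 0 0 -139.5" --pt "0.5 48.6 -47.5 3.2 0 0 -139.5" --pt "0.5 48.6 -47.5 3.2 0 0 -139.5" --pt "0.5 48.6 -47.5 3.2 0 0 -139.5" --pt "0.5 48.6 -47.5 3.2 0 0 -139.5" --pt "0.5 48.6 -47.5 3.2 0 0 -139.5" --pt "0.5 48.6 -47.5 3.2 0 0 -139.5" --pt "0.5 48.6 -47.5 3.2 0 0 -139.5" --force 10

```text
t: 2.1
position: [484.6, 105.7, 199.5]
tool_rot: [[-0.958, 0.286, -0.0], [0.286, 0.958, 0.0], [0.0, -0.0, -1.0]]
contact_force: [1.0, -0.7, -1.0]
opening: 45.9
finger_force: 0.0
```

```bash
python3 -c "
from h import *
stat(); rel([(485,106,78,73.4)])"
```

```text
2.1 pos [484.6 105.7 199.5] yaw_y 73.4 F [ 1.  -0.7 -1. ] open 45.9 ff 0.0
[-0.03, 0.04, 12.15] [-0.0, -0.0, -0.0]
```

Emit:
apply_moves --pt "0.5 0 0 4 0 0 0" --pt "0.5 0 0 8 0 0 0" --pt "0.5 0 0 10 0 0 0" --pt "0.5 0 0 12.1 0 0 0" --pt "0.5 0 0 12.1 0 0 0" --pt "0.72 0 0 12.1 0 0 0" --pt "0.72 0 0 12.1 0 0 0" --pt "0.72 0 0 12.1 0 0 0"

```text
t: 2.9
position: [485.9, 105.8, 80.1]
tool_rot: [[-0.958, 0.285, 0.003], [0.285, 0.958, -0.0], [-0.003, 0.001, -1.0]]
contact_force: [-0.7, -0.1, 0.6]
opening: 26.0
finger_force: 0.0
```

```bash
python3 - <<'E'
from h import *
stat()
c=camera("scene"); cv2.imwrite("pics/s1.png",cv2.resize(c["frame"][150:300,230:430,::-1],(800,600)))
h=np.array([580,77.5])
T=[]
for th in np.r_[np.linspace(.231,1.5,13)[1:],1.56,1.6]:
    a=np.radians(176.65)-th
    T.append((h[0]+100*np.cos(a),h[1]+100*np.sin(a),78,np.degrees(a)-90))
rel(T)
E
```

```text
2.9 pos [485.9 105.8  80.1] yaw_y 73.4 F [-0.7 -0.1  0.6] open 26.0 ff 0.0
[0.1, 1.04, 0.19] [0.0, 0.1, 6.1]
[-0.07, 2.08, 0.19] [0.1, 0.1, 12.1]
[-0.34, 3.1, 0.19] [0.1, 0.1, 18.2]
[-0.72, 4.09, 0.19] [0.1, 0.1, 24.3]
[-1.21, 5.02, 0.19] [0.1, 0.1, 30.3]
[-1.79, 5.91, 0.2] [0.1, 0.1, 36.4]
[-2.46, 6.72, 0.2] [0.1, 0.1, 42.4]
[-3.21, 7.47, 0.2] [0.1, 0.1, 48.5]
[-4.04, 8.12, 0.2] [0.1, 0.1, 54.6]
[-4.93, 8.69, 0.2] [0.1, 0.1, 60.6]
[-5.88, 9.16, 0.21] [0.1, 0.1, 66.7]
[-6.87, 9.53, 0.21] [0.1, 0.1, 72.7]
[-7.45, 9.69, 0.21] [0.1, 0.1, 76.2]
[-7.84, 9.78, 0.21] [0.1, 0.1, 78.5]
```

View pics/s1.png

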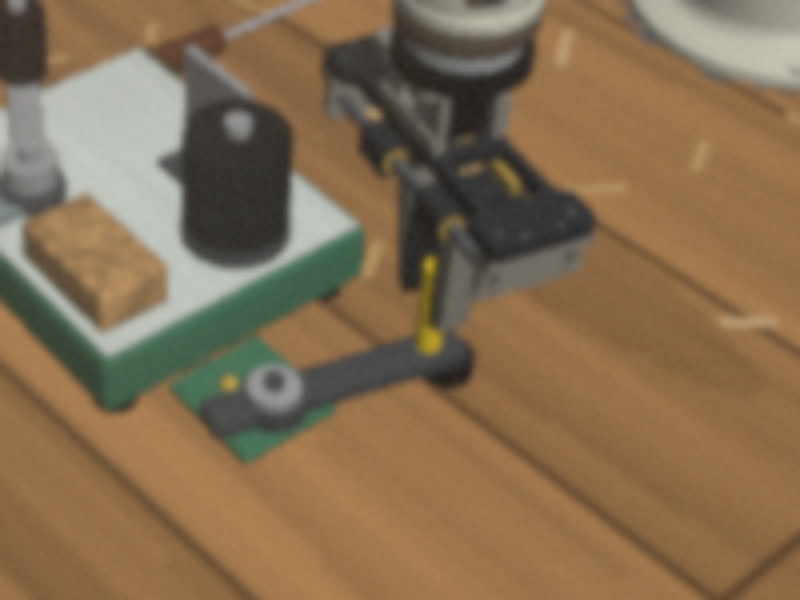

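The crop shows the yellow peg at (430,310) between the two fingers. I'll swing the leg now.

Emit:
apply_moves --pt "0.72 0.1 1.0 0.2 0 0 6" --pt "0.72 0 2.1 0.2 0 0 12" --pt "0.72 -0.3 3.1 0.2 0 0 18" --pt "0.72 -0.7 4.1 0.2 0 0 24" --pt "0.72 -1.2 5.0 0.2 0 0 30" --pt "0.72 -1.8 5.9 0.2 0 0 36" --pt "0.72 -2.5 6.7 0.2 0 0 42" --pt "0.72 -3.2 7.5 0.2 0 0 48" --pt "0.72 -4.0 8.1 0.2 0 0 54" --pt "0.72 -4.9 8.7 0.2 0 0 60" --pt "0.72 -5.9 9.2 0.2 0 0 66.5" --pt "0.72 -6.9 9.5 0.2 0 0 72.5" --pt "0.72 -7.5 9.7 0.2 0 0 76" --pt "0.72 -7.8 9.8 0.2 0 0 78.5" --pt "0.72 -7.8 9.8 0.2 0 0 78.5" --pt "0.72 -7.8 9.8 0.2 0 0 78.5"

```text
t: 4.55
position: [587.6, 177.5, 77.0]
tool_rot: [[0.087, 0.996, 0.0], [0.996, -0.087, 0.0], [0.0, 0.0, -1.0]]
contact_force: [0.2, -0.4, 0.3]
opening: 25.7
finger_force: 0.0
```

```bash
python3 - <<'E'
from h import *
stat()
c=camera("scene"); cv2.imwrite("pics/s2.png",cv2.resize(c["frame"][150:300,230:430,::-1],(800,600)))
E
```

```text
4.55 pos [587.6 177.5  77. ] yaw_y -5.0 F [ 0.2 -0.4  0.3] open 25.7 ff 0.0
```

View pics/s2.png

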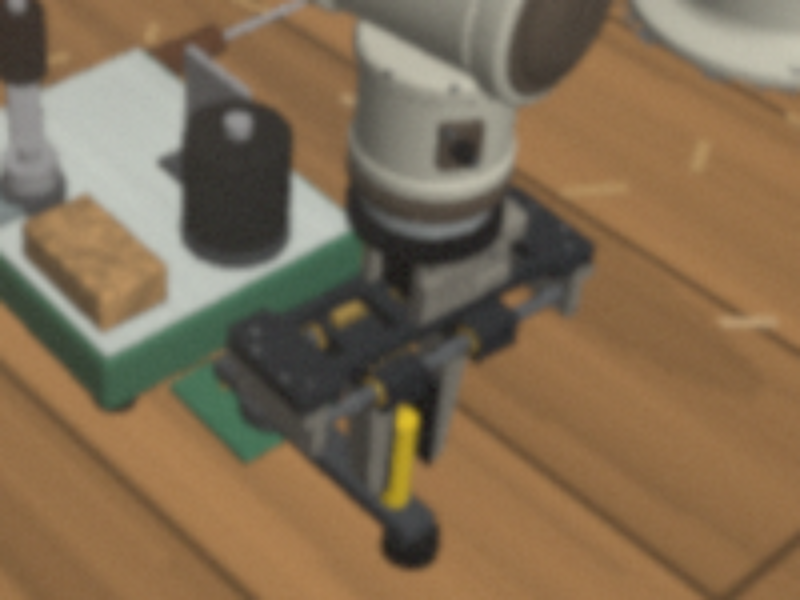

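The crop shows the leg swung out, with the peg at (400,455). I'll lift off and measure.

```bash
python3 -c "
from h import *
rel([(587.6,177.5,220,-5),(515.5,-253,220,-33.4)])"
```

```text
[-0.0, 0.02, -14.31] [0.0, -0.0, -0.0]
[-43.52, -3.4, -14.31] [0.0, -0.0, 28.4]
```

Emit:
apply_moves --pt "0.5 0 0 -4 0 0 0" --pt "0.5 0 0 -8 0 0 0" --pt "0.5 0 0 -12 0 0 0" --pt "0.5 0 0 -14.3 0 0 0" --pt "0.5 0 0 -14.3 0 0 0"

```text
t: 5.1
position: [589.7, 177.9, 224.7]
tool_rot: [[0.087, 0.996, 0.009], [0.996, -0.087, 0.001], [0.002, 0.009, -1.0]]
contact_force: [0.9, 0.9, 0.7]
opening: 45.9
finger_force: 0.0
```

```bash
python3 - <<'E'
from h import *
stat(); c=camera("scene"); W=cloud(c)
hsv=cv2.cvtColor(c["frame"],cv2.COLOR_RGB2HSV); H,S,V=[hsv[...,i].astype(int) for i in range(3)]
q=(H>22)&(H<34)&(S>170)&(V>100)&(W[...,2]>35)&(W[...,2]<110)&(W[...,0]<800)&(W[...,1]>50)&(W[...,0]>400)
P=W[q]; print(q.sum(),P.mean(0),P.min(0),P.max(0))
m=P.mean(0)[:2]-6*np.array([.62,.78]); d=m-[580,77.5]; print(m,np.hypot(*d),np.radians(176.65)-np.arctan2(d[1],d[0]))
rel([(515.5,-253,220,-33.4)])
E
```

```text
5.1 pos [589.7 177.9 224.7] yaw_y -5.0 F [0.9 0.9 0.7] open 45.9 ff 0.0
142 [588.82736582 180.3586176   70.53728603] [578.45975672 171.36513499  35.54317267] [595.11247108 185.56976135  95.96497671]
[585.10736582 175.6786176 ] 98.31137339652406 1.5643021088391562
[-43.54, -3.48, 0.11] [0.2, -0.1, 28.4]
```

The leg is at its stop (about 1.56 measured). Next is the handle.

Emit:
apply_moves --pt "0.5 -4 -0.3 0 0 0 3" --pt "0.5 -8 -0.6 0 0 0 6" --pt "0.5 -12 -1 0 0 0 9" --pt "0.5 -16 -1.3 0 0 0 12" --pt "0.5 -20 -1.6 0 0 0 15" --pt "0.5 -24 -1.9 0 0 0 18" --pt "0.5 -28 -2.2 0 0 0 21" --pt "0.5 -32 -2.6 0 0 0 24" --pt "0.5 -36 -2.9 0 0 0 26" --pt "0.5 -40 -3.2 0 0 0 28" --pt "0.5 -43.5 -3.4 0 0 0 28.4" --pt "0.5 -43.5 -3.4 0 0 0 28.4" --pt "0.5 -43.5 -3.4 0 0 0 28.4"

```text
t: 6.45
position: [514.2, -252.3, 217.4]
tool_rot: [[0.552, 0.834, -0.003], [0.834, -0.552, 0.003], [0.001, -0.004, -1.0]]
contact_force: [-0.1, 0.2, 0.6]
opening: 45.8
finger_force: 0.0
```

```bash
python3 - <<'E'
from h import *
stat(); c=camera("scene"); W=cloud(c)
hsv=cv2.cvtColor(c["frame"],cv2.COLOR_RGB2HSV); H,S,V=[hsv[...,i].astype(int) for i in range(3)]
q=((H<6)|(H>174))&(S>150)&(V>80)&(W[...,2]>86)&(W[...,2]<155)&(W[...,0]<600)&(W[...,1]<-200)
P=W[q]; print(q.sum(),P.mean(0)-[5,6,0],P.min(0),P.max(0))
rel([(515.5,-253,124,-33.4)])
E
```

```text
6.45 pos [ 514.2 -252.3  217.4] yaw_y -33.5 F [-0.1  0.2  0.6] open 45.8 ff 0.0
78 [ 513.70204322 -255.63246564  132.98249054] [ 507.06828864 -259.00935432  111.90717517] [ 526.73821291 -243.02236768  150.03722712]
[-0.07, 0.19, 9.39] [-0.2, -0.0, -0.0]
```

Emit:
apply_moves --pt "0.5 0 0.1 3 0 0 0" --pt "0.5 0 0.1 6 0 0 0" --pt "0.5 0 0.1 8 0 0 0" --pt "0.5 0 0.1 9.4 0 0 0" --pt "0.5 0 0.1 9.4 0 0 0" --pt "0.9 0 0.1 9.4 0 0 0" --pt "0.9 0 0.1 9.4 0 0 0" --pt "0.9 0 0.1 9.4 0 0 0" --pt "0.9 0 0.1 9.4 0 0 0" --pt "0.9 0 0.1 9.4 0 0 0" --force 35

```text
t: 7.5
position: [517.1, -254.1, 126.8]
tool_rot: [[0.552, 0.834, 0.003], [0.834, -0.552, -0.002], [0.0, 0.003, -1.0]]
contact_force: [2.2, -2.1, 2.2]
opening: 19.6
finger_force: 35.0
```

```bash
python3 - <<'E'
from h import *
stat()
c=camera("scene"); cv2.imwrite("pics/s3.png",cv2.resize(c["frame"][90:240,150:350,::-1],(800,600)))
h=np.array([598,-129]); p=np.array(get_state()["position"])
d=p[:2]-h; print(np.hypot(*d),np.degrees(np.arctan2(d[1],d[0])))
T=[]
for th in np.r_[np.linspace(0,.8,11)[1:],.83,.86]:
    a=np.radians(-123.35)-th
    T.append((h[0]+150*np.cos(a),h[1]+150*np.sin(a),p[2],np.degrees(a)+90))
rel(T)
E
```

```text
7.5 pos [ 517.1 -254.1  126.8] yaw_y -33.5 F [ 2.2 -2.1  2.2] open 19.6 ff 35.00120937824249
148.98303073153042 -122.88791494535793
[-0.06, -1.32, -0.0] [0.2, -0.0, 4.5]
[0.08, -2.51, -0.01] [0.2, -0.0, 9.0]
[0.32, -3.69, -0.01] [0.2, -0.0, 13.6]
[0.65, -4.84, -0.02] [0.2, -0.0, 18.2]
[1.07, -5.96, -0.02] [0.2, -0.0, 22.8]
[1.58, -7.05, -0.02] [0.2, -0.0, 27.4]
[2.17, -8.09, -0.03] [0.2, -0.1, 32.0]
[2.85, -9.08, -0.03] [0.2, -0.1, 36.5]
[3.6, -10.02, -0.03] [0.2, -0.1, 41.1]
[4.42, -10.89, -0.04] [0.2, -0.1, 45.7]
[4.75, -11.2, -0.04] [0.2, -0.1, 47.4]
[5.09, -11.5, -0.04] [0.2, -0.1, 49.2]
```

View pics/s3.png

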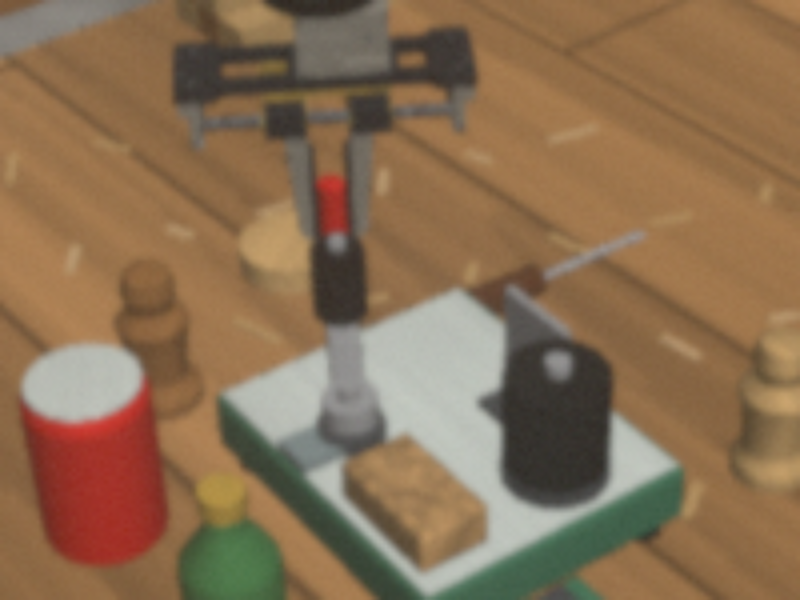

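The crop shows the red handle at (333,205) gripped between the fingers. I'll wind most of the way.

Emit:
apply_moves --pt "0.9 0 -0.7 0 0 0 2.2" --pt "0.9 0 -1.3 0 0 0 4.5" --pt "0.9 0.1 -2.5 0 0 0 9" --pt "0.9 0.3 -3.7 0 0 0 13.6" --pt "0.9 0.7 -4.8 0 0 0 18.2" --pt "0.9 1.1 -6.0 0 0 0 22.8" --pt "0.9 1.6 -7.1 0 0 0 27.4" --pt "0.9 2.2 -8.1 0 0 0 32" --pt "0.9 2.8 -9.1 0 0 0 36.5" --pt "0.9 3.6 -10.0 0 0 0 41" --pt "0.9 3.6 -10.0 0 0 0 41" --pt "0.9 3.6 -10.0 0 0 0 41"

```text
t: 8.75
position: [455.3, -169.6, 126.9]
tool_rot: [[0.963, 0.268, 0.008], [0.268, -0.964, -0.004], [0.006, 0.006, -1.0]]
contact_force: [10.4, -4.7, -3.4]
opening: 19.3
finger_force: 35.0
```

```bash
python3 - <<'E'
from h import *
stat()
h=np.array([598,-129]); p=np.array(get_state()["position"])
d=p[:2]-h; a=np.arctan2(d[1],d[0]); print(np.hypot(*d),-np.radians(123.35)-a)
F=np.array(get_state()["contact_force"])[:2]; print("tangential",F@[np.sin(a),-np.cos(a)],"radial",F@[np.cos(a),np.sin(a)])
T=[]
for th in [.76,.8,.83,.86]:
    a=np.radians(-123.35)-th
    T.append((h[0]+150*np.cos(a),h[1]+150*np.sin(a),p[2],np.degrees(a)+90))
rel(T)
E
```

```text
8.75 pos [ 455.3 -169.6  126.9] yaw_y -74.5 F [10.4 -4.7 -3.4] open 19.3 ff 34.99756872653961
148.35446023122836 0.7118124269981099
tangential -7.328756379835351 radial -8.681365937702994
[-0.15, -0.72, -0.01] [0.3, -0.4, 2.4]
[-0.11, -1.32, -0.01] [0.3, -0.4, 4.7]
[-0.07, -1.77, -0.01] [0.3, -0.4, 6.4]
[-0.01, -2.21, -0.01] [0.3, -0.4, 8.1]
```

Emit:
apply_moves --pt "0.9 0.1 -0.4 0 0 0 1.5" --pt "0.9 0.1 -0.8 0 0 0 3" --pt "0.9 0.1 -1.2 0 0 0 4.5" --pt "0.9 0.15 -1.4 0 0 0 5" --pt "0.9 0.15 -1.4 0 0 0 5" --pt "0.9 0.15 -1.4 0 0 0 5"

```text
t: 9.35
position: [452.7, -157.5, 126.9]
tool_rot: [[0.983, 0.183, 0.007], [0.183, -0.983, -0.007], [0.005, 0.008, -1.0]]
contact_force: [9.0, -10.3, -5.8]
opening: 19.4
finger_force: 35.0
```

```bash
cat > chk.py <<'E'
from h import *
stat()
h=np.array([598,-129]); p=np.array(get_state()["position"])
d=p[:2]-h; a=np.arctan2(d[1],d[0]); print(np.hypot(*d),-np.radians(123.35)-a)
F=np.array(get_state()["contact_force"])[:2]; print("tangential",F@[np.sin(a),-np.cos(a)],"radial",F@[np.cos(a),np.sin(a)])
E
python3 chk.py
```

```text
9.35 pos [ 452.7 -157.5  126.9] yaw_y -79.5 F [  9.  -10.3  -5.8] open 19.4 ff 34.99942570924759
148.09615736359072 0.7949659879243987
tangential -11.817169794058431 radial -6.874971818781059
```

Emit:
apply_moves --pt "0.9 0.1 -0.2 0 0 0 0.5" --pt "0.9 0.1 -0.3 0 0 0 1" --pt "0.9 0.1 -0.3 0 0 0 1" --pt "0.9 0.1 -0.3 0 0 0 1"

```text
t: 9.75
position: [452.7, -156.7, 126.9]
tool_rot: [[0.986, 0.165, 0.006], [0.165, -0.986, -0.012], [0.004, 0.013, -1.0]]
contact_force: [6.9, -19.4, -7.8]
opening: 19.1
finger_force: 35.0
```

```bash
python3 chk.py
```

```text
9.75 pos [ 452.7 -156.7  126.9] yaw_y -80.5 F [  6.9 -19.4  -7.8] open 19.1 ff 35.00504583120346
147.91693234602693 0.8001136465323069
tangential -20.40051499573985 radial -3.147269455614343
```

The force rises while the position stays put, so the arm is at its stop (0.80). One last look before handing in.

```bash
python3 - <<'E'
from h import *
c=camera("scene"); cv2.imwrite("pics/s4.png",cv2.resize(c["frame"][...,::-1],(800,600)))
E
python3 chk.py
```

```text
9.8 pos [ 452.7 -156.7  127. ] yaw_y -80.5 F [  6.5 -20.   -8.3] open 19.5 ff 35.00506192445755
147.91760875393993 0.8000320079214034
tangential -20.916660259782912 radial -2.654868426853818
```

View pics/s4.png

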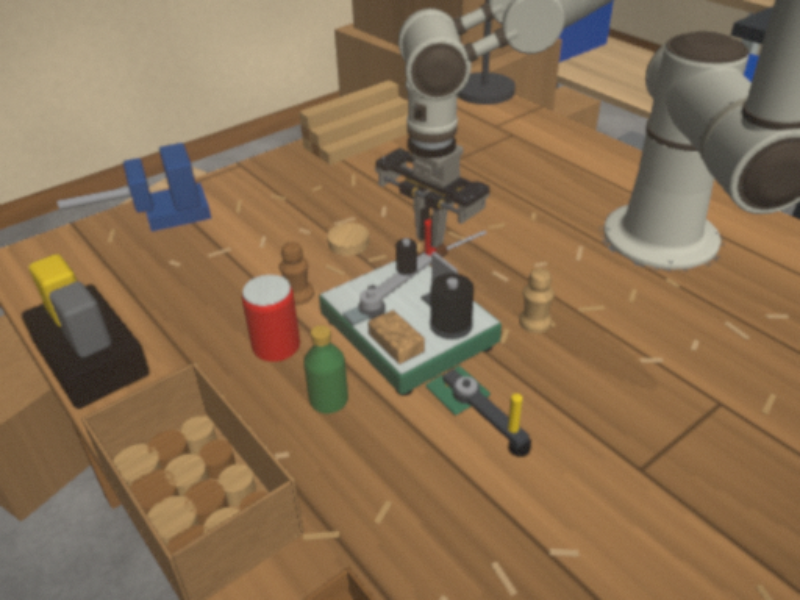

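The leg is out (peg at (515,412)), the handle is held at the stop (428,237), and the bystanders haven't moved.

```bash
python3 -c "
from cell import hand_in
print(hand_in())"
```

```text
the job is handed in; nothing more can be done
None
```

The job is handed in: the steadying leg is at its end stop (measured about 1.56 rad), the tension arm is wound to its stop (about 0.80 rad) and still held by the fingers, and in the last picture the other things stand where they were.

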